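# Wedge the rocking food warmer

### The job

The low steel food warmer rocks on the counter because one foot has lost its rubber and is too short. Push the wooden wedge along the counter, thin end first, under that short foot until it is snug and the warmer stands level without rocking; then press down firmly with a fingertip on the top of the warmer at that corner to prove that it no longer rocks, and move clear. Push and press only: do not pick up the wedge or the warmer, leave the warmer where it stands, and leave the other things on the counter alone.

Things in the scene. Friction and masses are not known exactly. Their poses are not given: they have to be found in the camera images.
- warmer: Loose steel food warmer, about 3 kg: low box 220 mm (x) by 250 mm (y), underside 30 and flat top 100 mm above the counter. Origin: footprint centre, at counter height when level; z up; drawer fronts on the -x and +x faces. Lid knob mid-top, 36 mm wide, 26 high. Round-ended feet at x +-85, y +-105 mm: three black rubber, 28 mm wide; that at (+85, +105) a bare steel stub. It resists sliding.
- short_foot (a point): Middle of the rounded bottom end of the short foot, a bare steel stub 16 mm wide at the warmer's (+x, +y) corner, 25 mm inside the +x face and 20 mm inside the +y face. It ends 12 mm above the counter when the warmer is level, as at the start, standing on its three rubber feet.
- test_corner (a point): Point on the warmer's flat top straight above the short foot, 100 mm above the counter when level: press here. Without the wedge a press of 1 to 2 N tips this corner down by 12 mm (the fingertip drags a little on the top), and it rocks back up when released.
- wedge: Loose plain wooden wedge, 140 mm long (x), 50 mm wide (y), about 0.12 kg. Origin: centre of its flat underside; +x points to the thin end. Its top slopes evenly from 25 mm high at the upright back face (x = -70) to 3 mm at the thin end (x = +70), so it is 12 mm high at x = +13. Starts beside the warmer's +y face, thin end roughly towards the short foot but off line and a little turned.
- wedge_tip (a point): Middle of the wedge's thin edge, 3 mm above the counter.
- wedge_back (a point): Middle of the wedge's upright back face (50 mm wide, 25 mm high), 12.5 mm above the counter: push here. It slides with under 1.5 N; when it takes up the stub the push rises sharply past 5 N, and it then stays there by friction.
- bottle: Bystander: white squeeze bottle, 56 mm wide, 172 mm tall, beyond the warmer's +x face; origin at its underside.
- shaker: Bystander: metal shaker, 42 mm wide, 80 mm tall, beyond the warmer near its +x face; origin at its underside.
- cups: Bystander: stack of paper cups, rims up, 78 mm wide, 130 mm tall; origin at its underside.
- can: Bystander: food can, 74 mm wide, 110 mm tall; origin at its underside.
- pan: Bystander: open steel pan, 150 by 220 by 65 mm; origin at its underside.
- tongs: Bystander: steel tongs lying flat, 250 mm long, 90 mm wide, 16 mm high; origin at their middle.
Mind the look-alikes: they are no part of the job. There is more than one size of the wedge; the one meant has the size given above.

How it is judged:
By the outcome, as a careful person would: the job done as asked, in the order asked, and still so for the second after the job is handed in, with the robot touching nothing.
It also fails if it takes over 58 s, if anything falls off the work surface, if the arm or the gripper's body presses on something with over 40 N, if the wrist force passes 120 N, or if a joint passes its speed limit or range.

### The arm

A 7-joint arm with a two-finger parallel gripper is mounted at the origin on the work surface. World frame = base frame: x ahead of the robot, y to its left, z up, the work surface at z = 0. Lengths are in m, angles in rad, forces in N, time in s.
With the tool pointing down it reaches from about 0.425 to 0.8 m from the base axis. Payload 8.3 kg.
Tool frame: the origin (TCP) lies between the finger pads; the fingertips stand 8 mm ahead of it and the grasp point (between the pads) lies 11 mm behind it; y points along the fingers, x is the direction in which the jaws open and shut, and the axes are right-handed (so a half turn about y gives the same grasp; the last joint's range is limited). The gripper opens to 85 mm and grips with 20 to 120 N. Pads are 22 mm wide; open, the fingers measure 114 mm over their backs; the gripper's body (76 mm by 85 mm) begins 54 mm behind the grasp point. The pads swing forward as they close: fully open they stand 13 mm farther back than shut.
Start: joints at [-1.312, 0.383, 0.016, 1.37, -0.006, 1.388, -0.046], TCP at [0.198, 0.593, 0.239] pointing down, gripper open.
Joint ranges: [-2.95, 2.95], [-0.25, 2.06], [-1.52, 1.56], [0.18, 2.33], [-1.44, 4.58], [0.02, 2.06], [-3.01, 3.01]. Speed limits (rad/s): [2.39, 2.39, 3.01, 3.01, 3.14, 3.14, 3.14].

### API

Orientations are given as a 3x3 rotation matrix whose columns are the frame's x, y, z axes.
In Python, from station import sense, vision, sign_off gives the robot as it stands.
- The arm moves only by the tool send_rows, never from a script. Its argument "steps" is a list of rows, each a list of 3 entries, a list of its own where there are three numbers: the shift along the tool's x, y, z in cm, then the turn, a rotation vector about the tool's x, y, z in rad, then the closure, from 0 (fully open) to 1 (shut). In form: [[[x, y, z], [wx, wy, wz], gripper], ...]. A call has 1 to 12 rows; each row shifts and turns the commanded pose from where the row before left it, along the tool's axes as they then stand; what a row does not reach is not made up. A row lasts 1/8 s, in which the tool goes at most 62.5 mm and 10.7 degrees, less where a joint would pass 70% of its speed; a pose out of reach is approached as far as the arm can. A call with a gripper value outside its range is refused whole. The fingers move at their own pace and stop on an object; "newtons" is the grip in N (left out, the last holds). Time passes only in rows, so rows that do not move let the fingers close. It gives the time, the measured TCP pose, the force and the opening at its end, in the units of the state.
- sense(): the state, without advancing time (a new reading comes with each control period).
- vision.camera(name): name is "scene" or "top" or "wrist"; returns (picture, depth): 384x512x3 uint8, red, green, blue; 384x512 float32, m along the optical axis (not along the pixel's ray), 0 where there is no reading.
- vision.camera_info(name): a dict with "camera_matrix" (3x3 intrinsics, pixels), "world_to_cam" (4x4, takes a point from world to camera coordinates). Camera axes: x right, y up, looking along -z (the intrinsics and any distortion apply to the point x, -y, -z); pixel columns grow to the right and rows downward; lengths in m; the calibration is good to about 2 mm. The wrist camera is an equidistant fisheye: a pixel r from the principal point sees the ray r / f radians off the axis. A picture is of the moment at which its call begins: read the wrist's pose just before it. camera_info takes no time and is no camera call; for the wrist camera it gives the pose at the moment of the call.
- sign_off(): hands the job in, once; it reports no verdict.
The state is a dict: "time": time; "qpos": joint angles; "dq": joint speeds; "effort": joint torques, N m; "position": TCP position; "tcp_rot": TCP orientation; "contact_force": force on the tool from outside, world axes, zero at the start; "torque": the same for the moment, N m; "opening": opening from 0.0 (shut) to 1.0 (fully open).
Only numpy, scipy, OpenCV 4.12 (cv2) and the standard library are available. Lean on these libraries where they do the work, as an engineer would, in place of code of your own. Each camera call takes 0.05 s, during which the arm holds its last target.

## Working session

There is one attempt and no reset: what is moved stays moved. The work goes in short steps, Python scripts to look and compute and a tool call to move; the robot and the scene stay as the last step left them, time stands still between calls to the robot, and variables do not carry over. Pictures are saved under pics/ and viewed, and the job is handed in when it is done.

Besides the shell and the picture viewer there is one more tool, called after "Emit:" by a JSON object that holds its "op" and its "data", one argument or row to a line. send_rows: Moves the arm, as the interface text tells. Its arguments: {"type":"object","properties":{"steps":{"type":"array","items":{"type":"array"}},"newtons":{"type":"number"}},"required":["steps"]}

```bash
ls; mkdir -p pics
cat > h.py <<'E'
import numpy as np, cv2
from station import sense, vision
def snap(n,tag):
    info=vision.camera_info(n); p,d=vision.camera(n)
    cv2.imwrite(f'pics/{tag}.png',p[:,:,::-1]); np.savez(f'pics/{tag}.npz',p=p,d=d,K=info['camera_matrix'],T=info['world_to_cam'])
    return p,d,info
def load(tag):
    z=np.load(f'pics/{tag}.npz'); return z['p'],z['d'],z['K'],z['T']
def ray(K,T,u,v):
    c=np.array([(u-K[0,2])/K[0,0],-(v-K[1,2])/K[1,1],-1.0])
    R=T[:3,:3];o=-R.T@T[:3,3]; return o,R.T@c
def onplane(K,T,u,v,z):
    o,d=ray(K,T,u,v); return o+d*(z-o[2])/d[2]
def cloud(d,K,T):
    v,u=np.mgrid[:d.shape[0],:d.shape[1]]
    c=np.stack([(u-K[0,2])/K[0,0]*d,-(v-K[1,2])/K[1,1]*d,-d],-1)
    return (c-T[:3,3])@T[:3,:3]
def proj(K,T,P):
    c=T[:3,:3]@np.asarray(P)+T[:3,3]; return K[0,0]*c[0]/-c[2]+K[0,2],K[1,1]*-c[1]/-c[2]+K[1,2]
E
python3 - <<'E'
from h import *
s=sense();print({k:np.round(v,3) for k,v in s.items()})
for n in('scene','top'):
    p,d,i=snap(n,n+'0');print(n,i)
E
```

```text
pics
{'time': np.float64(0.0), 'qpos': array([-1.312,  0.384,  0.016,  1.371, -0.006,  1.388, -0.047]), 'dq': array([ 0.   ,  0.   ,  0.   ,  0.   , -0.002,  0.   , -0.   ]), 'effort': array([-1.0000e-03, -6.2759e+01,  8.4400e-01, -3.7184e+01,  1.7000e-02,
        1.4000e-02,  0.0000e+00]), 'position': array([0.197, 0.592, 0.238]), 'tcp_rot': array([[ 0.316, -0.001, -0.949],
       [ 0.949, -0.002,  0.316],
       [-0.002, -1.   , -0.   ]]), 'contact_force': array([ 0.025,  0.343, -0.416]), 'torque': array([0.007, 0.005, 0.003]), 'opening': np.float64(1.002)}
scene {'camera_matrix': array([[460.75374164,   0.        , 260.62396833],
       [  0.        , 460.75374164, 187.27885795],
       [  0.        ,   0.        ,   1.        ]]), 'world_to_cam': array([[ 0.83391928,  0.55187749,  0.00314156, -0.442657  ],
       [-0.36083785,  0.54092238,  0.75973616,  0.12947687],
       [ 0.41758194, -0.63469223,  0.65022389, -1.69404725],
       [ 0.        ,  0.        ,  0.        ,  1.        ]])}
top {'camera_matrix': array([[430.90797283,   0.        , 259.87448887],
       [  0.        , 430.90797283, 195.08052001],
       [  0.        ,   0.        ,   1.        ]]), 'world_to_cam': array([[-0.02645664, -0.99941295, -0.02176716,  0.00548091],
       [ 0.98409104, -0.0298655 ,  0.17513672, -0.57473167],
       [-0.17568399, -0.01678734,  0.98430347, -1.30935903],
       [ 0.        ,  0.        ,  0.        ,  1.        ]])}
```

View pics/scene0.png

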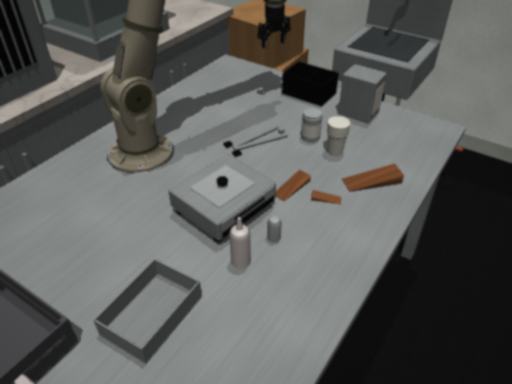

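View pics/top0.png

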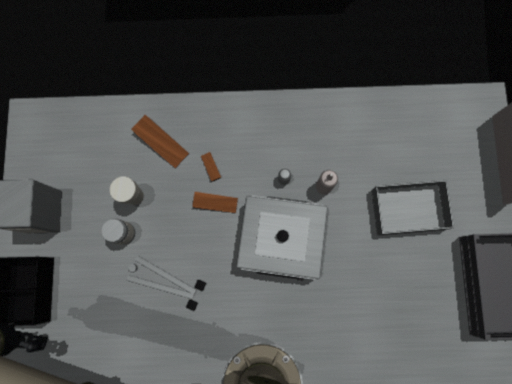

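The top view (up is +x, left is +y) shows the warmer at about (283,237), with three wooden wedges at (215,203), (211,166) and (160,141). The shaker is at (285,176) and the bottle at (328,180). Next I'll measure them.

Run:
```python
from h import *
for tag in('top0','scene0'):
    p,d,K,T=load(tag)
    hsv=cv2.cvtColor(p,cv2.COLOR_RGB2HSV)
    m=((hsv[...,0]<14)&(hsv[...,1]>130)&(hsv[...,2]>50)).astype(np.uint8)
    n,l,st,c=cv2.connectedComponentsWithStats(m)
    X=cloud(d,K,T)
    for i in range(1,n):
        if st[i,4]<80: continue
        q=X[l==i]; q=q[np.isfinite(q).all(1)]
        r=cv2.minAreaRect((q[:,:2]*1000).astype(np.float32))
        print(tag,st[i],c[i].round(1),'rect mm',np.round(r[0]),np.round(r[1]),round(r[2],1),'z',np.round(np.percentile(q[:,2],[2,20,50,80,98])*1000,1))
p,d,K,T=load('top0')
X=cloud(d,K,T)
# counter heights & warmer top
print('counter z',np.median(X[100:120,230:300,2]), np.median(X[300:330,300:400,2]))
w=((X[...,2]>.085)&(X[...,2]<.112)).astype(np.uint8)
n,l,st,c=cv2.connectedComponentsWithStats(w)
for i in range(1,n):
    if st[i,4]>200:
        q=X[l==i]; r=cv2.minAreaRect((q[:,:2]*1000).astype(np.float32)); print(st[i],r, np.median(q[:,2]))
big=cv2.resize(p[90:300,130:350],None,fx=3.5,fy=2.8*1.0,interpolation=cv2.INTER_CUBIC)
big=cv2.resize(p[110:290,180:350],None,fx=3.3,fy=3.3,interpolation=cv2.INTER_CUBIC)
cv2.imwrite('pics/topbig.png',np.clip(big[:,:,::-1]*1.5,0,255).astype(np.uint8))
```

```text
top0 [ 133  116   55   51 1129] [159.6 141. ] rect mm [602. 160.] [655.  76.] 42.7 z [ 3.4 10.4 19.1 28.5 35. ]
top0 [202 153  18  28 244] [210.5 166.5] rect mm [528.  77.] [442.  34.] 25.4 z [ 0.   4.8 10.7 15.2 18.8]
top0 [193 192  44  20 622] [214.3 202.1] rect mm [493.  59.] [348. 111.] 48.1 z [ 1.3  7.8 14.1 20.6 27.1]
scene0 [344 165  59  25 822] [374.4 177.9] rect mm [ 897. -262.] [ 181. 1343.] 11.8 z [ 3.7 10.4 17.5 26.5 33.2]
scene0 [276 171  34  29 425] [292.3 184.8] rect mm [ 808. -364.] [ 103. 1241.] 25.6 z [ 2.2  7.3 13.3 19.1 25.1]
scene0 [312 191  28  12 181] [325. 197.] rect mm [ 917. -361.] [  88. 1154.] 24.4 z [ 0.2  4.9  9.1 13.5 17.6]
counter z -7.476140230391624e-05 -0.00024968281289173037
[ 38 185  12  47 210] ((545.90087890625, 648.0521850585938), (24.054981231689453, 142.57801818847656), 81.38628387451172) 0.09838618243508929
[ 236  196   91   84 6129] ((438.3677978515625, -73.57424926757812), (250.054931640625, 232.73687744140625), 80.85566711425781) 0.10005032579919458
[101 219  27  25 405] ((469.53167724609375, 430.8974914550781), (69.52203369140625, 69.75501251220703), 45.55417251586914) 0.10831859166335163
[471 234  41 106 598] ((278.54376220703125, -692.891845703125), (119.85161590576172, 300.0533142089844), 88.57056427001953) 0.09733636720512176
[  0 257  41  69 390] ((300.1417236328125, 716.5487670898438), (119.43241882324219, 198.90155029296875), 89.39134979248047) 0.09696689408405634
```

View pics/topbig.png

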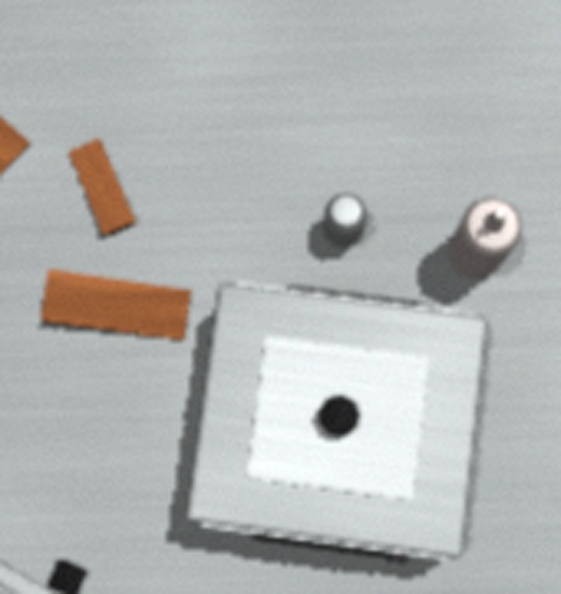

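Run:
```python
from h import *
for tag in('top0','scene0'):
    p,d,K,T=load(tag)
    print(tag,'cam',(-T[:3,:3].T@T[:3,3]).round(3))
    s=4
    P=cv2.resize(p,None,fx=s,fy=s,interpolation=cv2.INTER_CUBIC)
    hsv=cv2.cvtColor(P,cv2.COLOR_RGB2HSV)
    m=((hsv[...,0]<14)&(hsv[...,1]>130)&(hsv[...,2]>50)).astype(np.uint8)
    n,l,st,c=cv2.connectedComponentsWithStats(m)
    for i in range(1,n):
        if st[i,4]<1200: continue
        cn=max(cv2.findContours((l==i).astype(np.uint8),cv2.RETR_EXTERNAL,cv2.CHAIN_APPROX_NONE)[0],key=len)
        a=cv2.approxPolyDP(cv2.convexHull(cn),8,True)[:,0]/s-0.375
        print('poly',a.round(1).tolist())
        for z in(0,.003,.025): print('  z',z,[(onplane(K,T,u,v,z)[:2]*1000).round(0).tolist() for u,v in a])
p,d,K,T=load('top0'); X=cloud(d,K,T)
hsv=cv2.cvtColor(p,cv2.COLOR_RGB2HSV)
m=((hsv[...,0]<14)&(hsv[...,1]>130)&(hsv[...,2]>50)&(d>.5)).astype(np.uint8)
n,l,st,c=cv2.connectedComponentsWithStats(m)
for i in range(1,n):
    if st[i,4]<80: continue
    e=cv2.erode((l==i).astype(np.uint8),np.ones((3,3)))>0
    q=X[e]*1000; A=np.c_[q[:,:2],np.ones(len(q))]; co=np.linalg.lstsq(A,q[:,2],rcond=None)[0]
    print(c[i].round(),'mean',q.mean(0).round(1),'slope',co[:2].round(3),'ang uphill deg',np.degrees(np.arctan2(co[1],co[0])).round(1),'res',np.std(A@co-q[:,2]).round(2), 'xyz spread',np.ptp(q,axis=0).round(0))
# warmer top edges
w=((X[...,2]>.09)&(X[...,2]<.108)).astype(np.uint8); n,l,st,c=cv2.connectedComponentsWithStats(w)
i=l[237,250]; cn=max(cv2.findContours((l==i).astype(np.uint8),cv2.RETR_EXTERNAL,cv2.CHAIN_APPROX_NONE)[0],key=len)
a=cv2.approxPolyDP(cv2.convexHull(cn),5,True)[:,0]; print(a.tolist(),[(onplane(K,T,u,v,.1)[:2]*1000).round(0).tolist() for u,v in a])
# bystanders
for (u,v) in [(285,176),(328,180)]:
    q=X[v-12:v+12,u-12:u+12].reshape(-1,3); q=q[q[:,2]>.04]; print(u,v,'max z',q[:,2].max().round(3),'top c',q[q[:,2]>q[:,2].max()-.02].mean(0).round(3))
```

```text
top0 cam [ 0.336 -0.034  1.39 ]
poly [[144.1, 115.4], [187.1, 152.4], [175.6, 166.4], [132.4, 129.4]]
  z 0 [[872.0, 377.0], [736.0, 230.0], [689.0, 268.0], [823.0, 416.0]]
  z 0.003 [[870.0, 376.0], [735.0, 229.0], [689.0, 267.0], [822.0, 415.0]]
  z 0.025 [[862.0, 370.0], [729.0, 225.0], [683.0, 263.0], [814.0, 408.0]]
poly [[208.4, 152.6], [219.6, 175.9], [212.4, 180.1], [201.4, 156.4]]
  z 0 [[733.0, 158.0], [652.0, 121.0], [639.0, 146.0], [721.0, 182.0]]
  z 0.003 [[732.0, 158.0], [652.0, 121.0], [638.0, 145.0], [720.0, 181.0]]
  z 0.025 [[726.0, 155.0], [647.0, 119.0], [633.0, 142.0], [714.0, 178.0]]
poly [[194.9, 192.1], [236.1, 198.1], [234.9, 211.1], [193.4, 206.6]]
  z 0 [[600.0, 204.0], [576.0, 68.0], [533.0, 73.0], [552.0, 209.0]]
  z 0.003 [[600.0, 203.0], [575.0, 68.0], [533.0, 73.0], [552.0, 208.0]]
  z 0.025 [[595.0, 199.0], [572.0, 66.0], [530.0, 71.0], [548.0, 204.0]]
scene0 cam [ 1.123 -0.901  1.005]
poly [[402.1, 175.4], [398.9, 181.4], [350.4, 189.9], [343.4, 179.6], [393.1, 164.6]]
  z 0 [[851.0, 404.0], [853.0, 367.0], [734.0, 235.0], [692.0, 270.0], [802.0, 44
[... 804 characters left out ...]
, 160.0], [711.0, 176.0], [731.0, 158.0], [653.0, 124.0]]
  z 0.025 [[649.0, 121.0], [651.0, 137.0], [720.0, 152.0], [739.0, 135.0], [664.0, 102.0]]
[160. 141.] mean [772.6 318.   19.4] slope [0.1   0.121] ang uphill deg 50.5 res 3.03 xyz spread [158. 166.  40.]
[210. 166.] mean [682.  149.8  10.3] slope [-0.138 -0.084] ang uphill deg -148.8 res 2.7 xyz spread [83. 51. 22.]
[214. 202.] mean [562.3 136.8  13.8] slope [0.022 0.155] ang uphill deg 81.9 res 2.95 xyz spread [ 54. 131.  30.]
[[247, 196], [326, 207], [318, 278], [236, 267]] [[564.0, 28.0], [523.0, -210.0], [314.0, -175.0], [352.0, 65.0]]
285 176 max z 1.39 top c [ 0.336 -0.034  1.39 ]
328 180 max z 1.39 top c [ 0.336 -0.034  1.39 ]
```

The middle wedge is about 140 x 50 mm and its high end points to +y, so that's the one. I'll move behind it and look with the wrist camera.

Emit:
{"op": "send_rows", "data": {
  "steps": [
    [[-1.7, 0.3, -4.2], [0, 0, 0], 0],
    [[-1.7, 0.3, -4.2], [0, 0, 0], 0],
    [[-1.7, 0.3, -4.2], [0, 0, 0], 0],
    [[-1.7, 0.3, -4.2], [0, 0, 0], 0],
    [[-1.7, 0.3, -4.2], [0, 0, 0], 0],
    [[-1.7, 0.3, -4.2], [0, 0, 0], 0],
    [[-1.7, 0.3, -4.2], [0, 0, 0], 0],
    [[-1.7, 0.3, -4.2], [0, 0, 0], 0],
    [[-1.7, 0.3, -4.2], [0, 0, 0], 0],
    [[-1.7, 0.3, -4.2], [0, 0, 0], 0.4],
    [[-1.7, 0.3, -4.2], [0, 0, 0], 0.8]
  ]
}}

```text
time: 1.48
position: [0.5775, 0.2684, 0.2057]
tcp_rot: [[0.316, -0.001, -0.949], [0.949, -0.0, 0.316], [-0.001, -1.0, 0.001]]
contact_force: [0.2, 0.4, 0.4]
opening: 0.608
```

Emit:
{"op": "send_rows", "data": {
  "steps": [
    [[0, 0, 0], [0, 0.176, 0], 0.8],
    [[0, 0, 0], [0, 0.176, 0], 0.8],
    [[0, 0, 0], [0, 0.176, 0], 0.8],
    [[0, 0, 0], [0, 0.176, 0], 0.8],
    [[0, 0, 0], [0, 0.176, 0], 0.8],
    [[0, 0, 0], [0, 0.176, 0], 0.8],
    [[0, 0, 0], [0, 0.176, 0], 0.8],
    [[0, 0, 0], [0, 0.176, 0], 0.8],
    [[0, 0, 0], [0, 0, 0], 0.8]
  ]
}}

```text
time: 2.6
position: [0.5765, 0.2695, 0.2057]
tcp_rot: [[0.988, -0.001, 0.157], [-0.157, -0.001, 0.988], [-0.001, -1.0, -0.001]]
contact_force: [-0.2, 0.1, -0.6]
opening: 0.2
```

Run:
```python
from h import *
s=sense();print({k:np.round(s[k],3).tolist() for k in('time','qpos','position','tcp_rot','contact_force','opening')})
p,d,i=snap('wrist','wrist1');print(i)
big=cv2.resize(p,(800,600),interpolation=cv2.INTER_CUBIC); cv2.imwrite('pics/wrist1b.png',big[:,:,::-1])
```

```text
{'time': 2.6, 'qpos': [-0.839, 0.455, 0.502, 1.405, -0.219, 1.338, -0.488], 'position': [0.576, 0.269, 0.206], 'tcp_rot': [[0.988, -0.001, 0.157], [-0.157, -0.001, 0.988], [-0.001, -1.0, -0.001]], 'contact_force': [-0.184, 0.05, -0.612], 'opening': 0.2}
{'camera_matrix': array([[297.31863964,   0.        , 257.73061193],
       [  0.        , 297.31863964, 191.56131075],
       [  0.        ,   0.        ,   1.        ]]), 'world_to_cam': array([[ 9.87499632e-01, -1.57620338e-01, -5.52720324e-04,
        -5.25553847e-01],
       [ 1.49964088e-01,  9.40600949e-01, -3.04599124e-01,
        -3.11280013e-01],
       [ 4.85309062e-02,  3.00708635e-01,  9.52480482e-01,
        -4.56990054e-01],
       [ 0.00000000e+00,  0.00000000e+00,  0.00000000e+00,
         1.00000000e+00]])}
```

View pics/wrist1b.png

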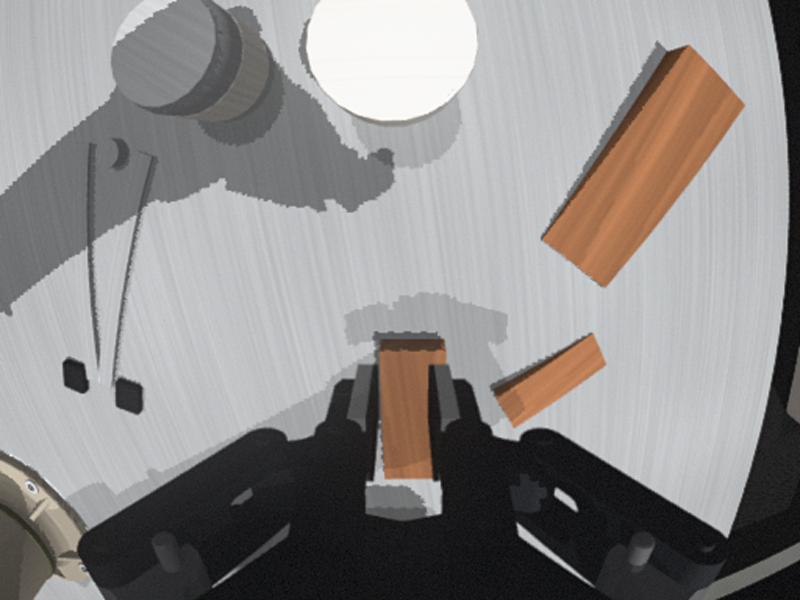

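The wrist picture (800x600) shows the wedge's back edge at about (378..445,340), its tip at about (387..432,478) and the warmer's edge just under the gripper. The cups and can are well clear. I'll cast fisheye rays for the corners.

```bash
cat >> h.py <<'E'
def fray(K,T,u,v):
    x=(u-K[0,2])/K[0,0];y=(v-K[1,2])/K[1,1];th=np.hypot(x,y)
    c=np.array([np.sin(th)*x/th,-np.sin(th)*y/th,-np.cos(th)]) if th>0 else np.array([0,0,-1.])
    R=T[:3,:3];return -R.T@T[:3,3],R.T@c
def fplane(K,T,u,v,z):
    o,d=fray(K,T,u,v); return (o+d*(z-o[2])/d[2])
E
python3 - <<'E'
from h import *
p,d,K,T=load('wrist1')
print('cam',-T[:3,:3].T@T[:3,3])
crop=cv2.resize(p[200:320,220:310],None,fx=6,fy=5,interpolation=cv2.INTER_NEAREST)
cv2.imwrite('pics/w1c.png',cv2.resize(p[205:315,225:305],None,fx=5,fy=5,interpolation=cv2.INTER_NEAREST)[:,:,::-1])
hsv=cv2.cvtColor(p,cv2.COLOR_RGB2HSV)
m=((hsv[...,0]<16)&(hsv[...,1]>100)&(hsv[...,2]>60)).astype(np.uint8)
for v in range(212,312,6):
    u=np.where(m[v,225:305])[0]+225
    if len(u): print(v,u.min(),u.max(),p[v,u.min()-1],p[v,u.max()+1])
for u in(248,256,262,270,278): 
    v=np.where(m[205:315,u])[0]+205; print('col',u,v.min(),v.max())
E
```

```text
cam [0.5878432  0.34737316 0.340168  ]
218 263 283 [73 58 47] [125 114 109]
224 244 284 [99 77 67] [159 133 118]
230 243 284 [107  98  92] [168 142 127]
236 244 274 [137 103  85] [38 34 33]
242 244 274 [135 103  84] [28 26 27]
248 244 273 [119  96  83] [59 42 35]
254 244 273 [103  90  80] [43 34 32]
260 245 273 [124  95  79] [44 35 28]
266 245 273 [123  95  79] [39 30 26]
272 245 274 [116  92  82] [31 28 27]
278 245 274 [110  94  87] [40 28 25]
284 246 275 [132 101  84] [31 25 27]
290 246 275 [123 100  87] [41 31 28]
296 246 276 [144 134 131] [34 29 27]
302 246 276 [185 183 182] [52 37 32]
col 248 223 305
col 256 220 305
col 262 223 305
col 270 222 305
col 278 219 232
```

View pics/w1c.png

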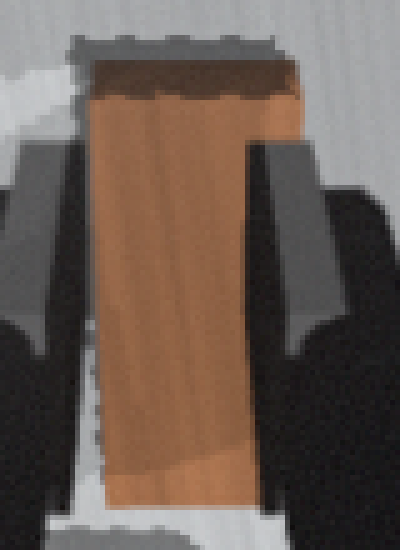

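Run:
```python
from h import *
p,d,K,T=load('wrist1')
for n,(a,b),z in [('backtopL',(91,97),.025),('backtopR',(302,97),.025),('backbotL',(94,60),0),('backbotR',(297,60),0),('tipL',(106,508),.003),('tipR?',(258,508),.003)]:
    print(n,(fplane(K,T,225+a/5-.5,205+b/5-.5,z)*1000).round(1))
# fingers in the world for opening .2
```

```text
backtopL [548.4 211.8  25. ]
backtopR [596.7 204.   25. ]
backbotL [547.8 210.8   0. ]
backbotR [597.5 202.8   0. ]
tipL [526.2  72.5   3. ]
tipR? [569.5  65.5   3. ]
```

Run:
```python
from h import *
for tag in('top0','scene0'):
    p,d,K,T=load(tag); X=cloud(d,K,T)
    w=((abs(X[...,2]-.1)<.009)&(X[...,0]>.3)&(X[...,0]<.62)&(X[...,1]<.08)&(X[...,1]>-.25)).astype(np.uint8); n,l,st,c=cv2.connectedComponentsWithStats(w)
    i=1+np.argmax(st[1:,4]); w=(l==i).astype(np.uint8); w=cv2.morphologyEx(w,cv2.MORPH_CLOSE,np.ones((5,5)))
    cn=max(cv2.findContours(w,cv2.RETR_EXTERNAL,cv2.CHAIN_APPROX_NONE)[0],key=len)[:,0]
    P=np.array([onplane(K,T,u,v,.1)[:2]*1000 for u,v in cn])
    th=np.radians(-9.4); c0=np.array([438.3,-73]); L=[]
    for ax,h in((0,110),(1,125)):
        for s in(1,-1):
            a=th+ax*np.pi/2; e=np.array([np.cos(a),np.sin(a)])*s; f=np.array([-e[1],e[0]])
            q=(P-c0); sel=(abs(q@e-h)<14)&(abs(q@f)<(95 if ax==0 else 80))
            vx,vy,x0,y0=cv2.fitLine(P[sel].astype(np.float32),cv2.DIST_HUBER,0,.01,.01)[:,0]
            ang=np.degrees(np.arctan2(vy,vx)); ang=(ang-(90 if ax==0 else 0)+90)%180-90
            dist=np.dot(np.array([x0,y0])-c0,e); print(tag,'face','xy'[ax],s,'yaw',ang.round(2),'dist',dist.round(1),'n',sel.sum())
```

```text
top0 face x 1 yaw -8.95 dist 110.1 n 62
top0 face x -1 yaw -9.18 dist 110.7 n 64
top0 face y 1 yaw -9.28 dist 122.4 n 53
top0 face y -1 yaw -9.01 dist 123.3 n 54
scene0 face x 1 yaw -9.33 dist 119.4 n 47
scene0 face x -1 yaw -9.12 dist 102.7 n 45
scene0 face y 1 yaw -9.11 dist 116.6 n 36
scene0 face y -1 yaw -9.14 dist 131.3 n 43
```

Run:
```python
from h import *
R=[]
for tag,b in(('top0',(270,222,296,250)),('scene0',(210,170,234,192))):
    p,d,K,T=load(tag); s=p[b[1]:b[3],b[0]:b[2]].max(2)
    m=(s<60).astype(np.uint8); n,l,st,c=cv2.connectedComponentsWithStats(m); i=1+np.argmax(st[1:,4])
    u,v=c[i]+np.array(b[:2]); print(tag,u,v,st[i],(onplane(K,T,u,v,.113)*1000).round(1),(onplane(K,T,u,v,.126)*1000).round(1)); R.append(ray(K,T,u,v))
    X=cloud(d,K,T); q=X[(abs(X[...,2]-.1)<.02)&(abs(X[...,0]-.438)<.08)&(abs(X[...,1]+.073)<.08)]; print('top z median',np.median(q[:,2]),q[:,2].std())
(o1,d1),(o2,d2)=R
A=np.c_[d1,-d2]; t=np.linalg.lstsq(A,o2-o1,rcond=None)[0]; a=o1+t[0]*d1;b=o2+t[1]*d2; print('tri',a.round(4),b.round(4))
```

```text
top0 282.0 235.77142857142857 [  6   8  12  12 105] [439.4 -74.1 113. ] [438.4 -73.7 126. ]
top z median 0.10127884402464651 0.0029598939129882964
scene0 221.79268292682926 181.34146341463415 [ 7  7 10 10 82] [437.9 -72.8 113. ] [447.9 -84.9 126. ]
top z median 0.10077303737854017 0.002926256375918765
tri [ 0.4393 -0.074   0.1145] [ 0.4391 -0.0742  0.1145]
```

Run:
```python
from h import *
p,d,K,T=load('top0')
print('cups top',onplane(K,T,123,188,.13).round(3),'can top',onplane(K,T,115,231,.11).round(3))
p,d,K,T=load('wrist1')
print('cups near rim wrist',fplane(K,T,250,77,.13).round(3))
```

```text
cups top [0.595 0.398 0.13 ] can top [0.468 0.425 0.11 ]
cups near rim wrist [0.585 0.364 0.13 ]
```

Emit:
{"op": "send_rows", "data": {
  "steps": [
    [[0.6, 0, -4.0], [0, 0, 0], 0.8],
    [[0, 4, 0], [0, 0, 0], 0.8],
    [[0, 4, 0], [0, 0, 0], 0.8],
    [[0, 4, 0], [0, 0, 0], 0.8],
    [[0, 3, 0], [0, 0, 0], 0.8],
    [[0, 1.5, 0], [0, 0, 0], 0.8],
    [[0, 0, 0], [0, 0, 0], 0.8]
  ]
}}

```text
time: 3.52
position: [0.5759, 0.2288, 0.0406]
tcp_rot: [[0.988, -0.002, 0.157], [-0.157, -0.001, 0.988], [-0.001, -1.0, -0.001]]
contact_force: [-0.2, -0.3, 0.3]
opening: 0.205
```

Emit:
{"op": "send_rows", "data": {
  "steps": [
    [[0, 1.0, 0], [0, 0, 0], 0.8],
    [[0, 1.0, 0], [0, 0, 0], 0.8],
    [[0, 0, 0], [0, 0, 0], 0.8]
  ]
}}

```text
time: 3.9
position: [0.5758, 0.2289, 0.0206]
tcp_rot: [[0.987, -0.001, 0.158], [-0.158, -0.0, 0.987], [-0.001, -1.0, -0.001]]
contact_force: [-0.3, 0.0, -0.4]
opening: 0.203
```

Run:
```python
from h import *
s=sense();print({k:np.round(s[k],4).tolist() for k in('time','position','tcp_rot','contact_force')})
p,d,i=snap('wrist','wrist2')
cv2.imwrite('pics/wrist2b.png',cv2.resize(p,(800,600),interpolation=cv2.INTER_CUBIC)[:,:,::-1])
```

```text
{'time': 3.9, 'position': [0.5758, 0.2289, 0.0206], 'tcp_rot': [[0.9874, -0.0012, 0.158], [-0.158, -0.0005, 0.9874], [-0.0011, -1.0, -0.0007]], 'contact_force': [-0.2709, 0.0342, -0.3968]}
```

View pics/wrist2b.png

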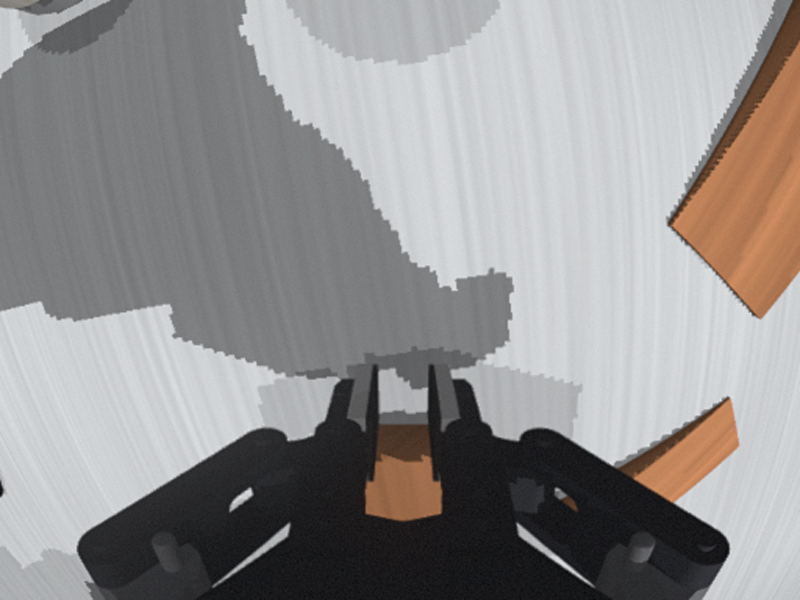

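The fingers stand behind the wedge's upright back face, seen as the dark band at (400,440). I'll push now, drifting about 3 mm sideways to line it up.

Emit:
{"op": "send_rows", "data": {
  "steps": [
    [[0, 0, -0.6], [0, 0, 0], 0.8],
    [[0, 0, -0.5], [0, 0, 0], 0.8],
    [[0, 0, -0.5], [0, 0, 0], 0.8],
    [[0, 0, -0.7], [0, 0, 0], 0.8],
    [[-0.04, 0, -0.7], [0, 0, 0], 0.8],
    [[-0.04, 0, -0.7], [0, 0, 0], 0.8],
    [[-0.04, 0, -0.7], [0, 0, 0], 0.8],
    [[-0.04, 0, -0.7], [0, 0, 0], 0.8],
    [[-0.04, 0, -0.7], [0, 0, 0], 0.8],
    [[-0.04, 0, -0.7], [0, 0, 0], 0.8]
  ]
}}

```text
time: 5.2
position: [0.5637, 0.1649, 0.0214]
tcp_rot: [[0.987, 0.0, 0.158], [-0.158, 0.0, 0.987], [0.0, -1.0, 0.0]]
contact_force: [0.9, 3.8, 2.3]
opening: 0.202
```

Run:
```python
from h import *
s=sense();print({k:np.round(s[k],4).tolist() for k in('time','position','contact_force')})
p,d,i=snap('wrist','wrist3'); q,_,_=snap('scene','scene3'); t,_,_=snap('top','top3')
W=cv2.resize(p[150:330,150:390],(480,360),interpolation=cv2.INTER_CUBIC)
Q=cv2.resize(q[130:250,160:320],(480,360),interpolation=cv2.INTER_CUBIC)
Tt=cv2.resize(t[150:270,170:330],(480,360),interpolation=cv2.INTER_CUBIC)
cv2.imwrite('pics/c3.png',cv2.resize(np.hstack([W,Q,Tt]),(798,200))[:,:,::-1]); cv2.imwrite('pics/c3s.png',np.clip(1.5*Q[:,:,::-1],0,255));cv2.imwrite('pics/c3t.png',np.clip(Tt[:,:,::-1]*1.5,0,255))
```

```text
{'time': 5.2, 'position': [0.5637, 0.1649, 0.0214], 'contact_force': [0.9238, 3.7625, 2.3161]}[ WARN:0@1.261] global loadsave.cpp:1063 imwrite_ Unsupported depth image for selected encoder is fallbacked to CV_8U.
```

View pics/c3t.png

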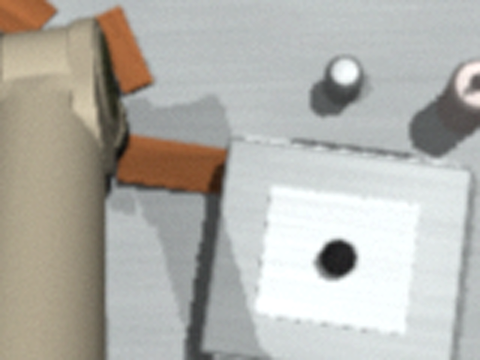

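View pics/c3s.png

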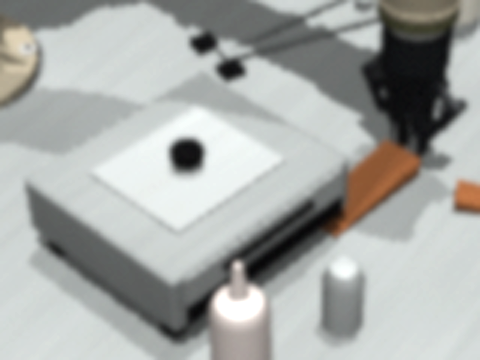

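The wedge has gone under the warmer's +y face, with its +x side about flush with the warmer's +x face, as the geometry calls for. I'll check the force at rest, then continue slowly.

Emit:
{"op": "send_rows", "data": {
  "steps": [
    [[0, 0, 0], [0, 0, 0], 0.8],
    [[0, 0, 0], [0, 0, 0], 0.8]
  ]
}}

```text
time: 5.6
position: [0.5634, 0.165, 0.0209]
tcp_rot: [[0.987, -0.001, 0.158], [-0.158, -0.001, 0.987], [-0.001, -1.0, -0.001]]
contact_force: [0.3, 0.4, -0.2]
opening: 0.2
```

Emit:
{"op": "send_rows", "data": {
  "steps": [
    [[0, 0, -0.4], [0, 0, 0], 0.8],
    [[0, 0, -0.4], [0, 0, 0], 0.8],
    [[0, 0, -0.4], [0, 0, 0], 0.8],
    [[0, 0, -0.4], [0, 0, 0], 0.8]
  ]
}}

```text
time: 6.1
position: [0.5611, 0.149, 0.0213]
tcp_rot: [[0.987, -0.0, 0.158], [-0.158, -0.0, 0.987], [-0.0, -1.0, -0.0]]
contact_force: [-0.2, 1.9, -0.7]
opening: 0.194
```

Emit:
{"op": "send_rows", "data": {
  "steps": [
    [[0, 0, -0.4], [0, 0, 0], 0.8],
    [[0, 0, -0.4], [0, 0, 0], 0.8],
    [[0, 0, -0.4], [0, 0, 0], 0.8],
    [[0, 0, -0.4], [0, 0, 0], 0.8],
    [[0, 0, -0.4], [0, 0, 0], 0.8],
    [[0, 0, -0.4], [0, 0, 0], 0.8]
  ]
}}

```text
time: 6.85
position: [0.5573, 0.1254, 0.0213]
tcp_rot: [[0.987, -0.0, 0.158], [-0.158, -0.0, 0.987], [-0.0, -1.0, -0.0]]
contact_force: [-0.6, 0.1, -0.3]
opening: 0.197
```

Emit:
{"op": "send_rows", "data": {
  "steps": [
    [[0, 0, -0.2], [0, 0, 0], 0.8],
    [[0, 0, -0.2], [0, 0, 0], 0.8]
  ]
}}

```text
time: 7.1
position: [0.5567, 0.1216, 0.0213]
tcp_rot: [[0.987, -0.0, 0.158], [-0.158, 0.0, 0.987], [-0.0, -1.0, 0.0]]
contact_force: [1.0, 0.6, -0.7]
opening: 0.198
```

Emit:
{"op": "send_rows", "data": {
  "steps": [
    [[0, 0, -0.15], [0, 0, 0], 0.8],
    [[0, 0, -0.15], [0, 0, 0], 0.8],
    [[0, 0, 0], [0, 0, 0], 0.8]
  ]
}}

```text
time: 7.48
position: [0.5562, 0.1186, 0.0213]
tcp_rot: [[0.987, -0.0, 0.158], [-0.158, -0.0, 0.987], [-0.0, -1.0, -0.0]]
contact_force: [-0.2, -0.0, 0.0]
opening: 0.197
```

Emit:
{"op": "send_rows", "data": {
  "steps": [
    [[0, 0, -0.15], [0, 0, 0], 0.8],
    [[0, 0, -0.15], [0, 0, 0], 0.8],
    [[0, 0, 0], [0, 0, 0], 0.8]
  ]
}}

```text
time: 7.85
position: [0.5558, 0.1156, 0.0213]
tcp_rot: [[0.987, -0.0, 0.159], [-0.159, -0.0, 0.987], [-0.0, -1.0, -0.0]]
contact_force: [-0.1, 0.5, 0.1]
opening: 0.202
```

Emit:
{"op": "send_rows", "data": {
  "steps": [
    [[0, 0, -0.1], [0, 0, 0], 0.8],
    [[0, 0, -0.1], [0, 0, 0], 0.8],
    [[0, 0, 0], [0, 0, 0], 0.8]
  ]
}}

```text
time: 8.22
position: [0.5554, 0.1137, 0.0213]
tcp_rot: [[0.987, -0.0, 0.158], [-0.158, -0.0, 0.987], [-0.0, -1.0, -0.0]]
contact_force: [-0.6, 0.9, -0.3]
opening: 0.201
```

Emit:
{"op": "send_rows", "data": {
  "steps": [
    [[0, 0, -0.1], [0, 0, 0], 0.8],
    [[0, 0, -0.1], [0, 0, 0], 0.8]
  ]
}}

```text
time: 8.48
position: [0.5552, 0.1122, 0.0213]
tcp_rot: [[0.987, 0.0, 0.158], [-0.158, 0.0, 0.987], [-0.0, -1.0, 0.0]]
contact_force: [0.4, 3.0, -0.2]
opening: 0.2
```

Emit:
{"op": "send_rows", "data": {
  "steps": [
    [[0, 0, -0.1], [0, 0, 0], 0.8],
    [[0, 0, -0.1], [0, 0, 0], 0.8]
  ]
}}

```text
time: 8.72
position: [0.5549, 0.1106, 0.0213]
tcp_rot: [[0.987, 0.0, 0.158], [-0.158, 0.001, 0.987], [0.0, -1.0, 0.001]]
contact_force: [0.2, 5.4, -0.8]
opening: 0.2
```

Emit:
{"op": "send_rows", "data": {
  "steps": [
    [[0, 0, -0.1], [0, 0, 0], 0.8]
  ]
}}

```text
time: 8.85
position: [0.5547, 0.1099, 0.0213]
tcp_rot: [[0.988, 0.0, 0.157], [-0.157, 0.001, 0.988], [0.0, -1.0, 0.001]]
contact_force: [1.4, 6.6, -1.1]
opening: 0.2
```

Force is rising as expected, 6.6 N at the predicted place (94.6 mm against 94 mm). I'll hold and read it.

Emit:
{"op": "send_rows", "data": {
  "steps": [
    [[0, 0, 0], [0, 0, 0], 0.8],
    [[0, 0, 0], [0, 0, 0], 0.8]
  ]
}}

```text
time: 9.1
position: [0.5547, 0.1097, 0.0213]
tcp_rot: [[0.988, 0.0, 0.158], [-0.158, 0.001, 0.988], [-0.0, -1.0, 0.001]]
contact_force: [1.9, 4.9, -0.9]
opening: 0.201
```

```bash
cat > tilt.py <<'E'
from h import *
def tilt(tag):
    for n in('top','scene'):
        p,d,K,T=load(n+tag); X=cloud(d,K,T); c=np.array([.4385,-.0737]); t=np.radians(-9.1)
        ux=np.array([np.cos(t),np.sin(t)]);uy=np.array([-ux[1],ux[0]]); a=(X[...,:2]-c)@ux; b=(X[...,:2]-c)@uy
        s=(abs(a)<.1)&(abs(b)<.115)&(np.hypot(a,b)>.03)&(abs(X[...,2]-.1)<.02); A=np.c_[a[s],b[s],np.ones(s.sum())]
        co=np.linalg.lstsq(A,X[...,2][s],rcond=None)[0]; print(tag,n,'slopes',co[:2].round(4),'corner z rel centre mm',((co[0]*.085+co[1]*.105)*1000).round(2),'c',(co[2]*1000).round(1),s.sum())
E
python3 - <<'E'
from h import *; from tilt import tilt
s=sense();print({k:np.round(s[k],4).tolist() for k in('time','position','contact_force')})
for n in('top','scene','wrist'): snap(n,n+'4')
for t in '034': tilt(t)
a,b=load('scene0')[0],load('scene4')[0]
f=lambda q:np.clip(1.5*cv2.resize(q[150:250,160:300],(395,282),interpolation=cv2.INTER_CUBIC)[:,:,::-1].astype(float),0,255).astype(np.uint8)
w=load('wrist4')[0]; cv2.imwrite('pics/c4.png',np.vstack([np.hstack([f(a),f(b)]),cv2.resize(w[170:270,118:398],(790,282))[:,:,::-1]]))
E
```

```text
{'time': 9.1, 'position': [0.5547, 0.1097, 0.0213], 'contact_force': [1.9036, 4.9439, -0.897]}
0 top slopes [-0.001  -0.0012] corner z rel centre mm -0.21 c 100.4 4824
0 scene slopes [-0.0021 -0.0009] corner z rel centre mm -0.27 c 99.8 3007
3 top slopes [-0.0021 -0.0009] corner z rel centre mm -0.27 c 100.4 4827
3 scene slopes [-0.0012 -0.002 ] corner z rel centre mm -0.31 c 99.7 2994
4 top slopes [-0.0009  0.0004] corner z rel centre mm -0.03 c 100.5 4820
4 scene slopes [-0.0009 -0.0006] corner z rel centre mm -0.14 c 99.9 3012
```

View pics/c4.png

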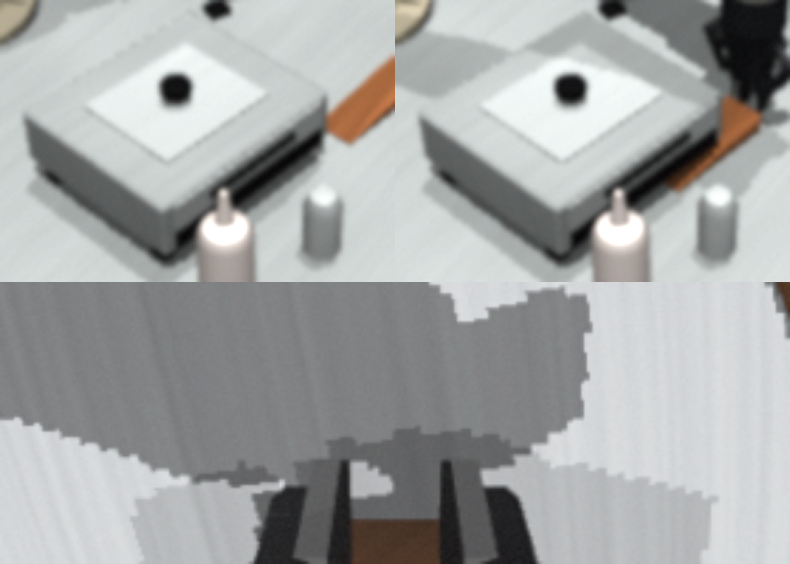

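Snug at about 5–6.6 N. The warmer's corner changed by under 0.3 mm, it has not shifted, and the wedge back sits square between the fingers. I'll back off, rise, shut the fingers and go over the test corner.

Emit:
{"op": "send_rows", "data": {
  "steps": [
    [[0, 0, 0.3], [0, 0, 0], 0.8],
    [[0, 0, 1.2], [0, 0, 0], 0.8],
    [[0, 0, 1.5], [0, 0, 0], 0.8],
    [[0, -3, 0], [0, 0, 0], 0.8],
    [[0, -4, 0], [0, 0, 0], 0.8],
    [[0, -4, 0], [0, 0, 0], 1],
    [[0, -3, 0], [0, 0, 0], 1],
    [[0, 0, 0], [0, 0, 0], 1],
    [[0, 0, 0], [0, 0, 0], 1]
  ]
}}

```text
time: 10.38
position: [0.559, 0.1392, 0.1606]
tcp_rot: [[0.988, -0.001, 0.157], [-0.157, -0.0, 0.988], [-0.001, -1.0, -0.0]]
contact_force: [-0.0, 0.3, -0.3]
opening: 0.001
```

Run:
```python
from h import *; from tilt import tilt
s=sense();print({k:np.round(s[k],4).tolist() for k in('time','position','contact_force','opening')})
R=np.array(s['tcp_rot']); print('to corner, tool cm',(100*R.T@(np.array([.539,.0166,.115])-s['position'])).round(2))
for n in('top','scene','wrist'): snap(n,n+'5')
tilt('5')
w=load('wrist5')[0]; cv2.imwrite('pics/c5.png',cv2.resize(w,(800,600))[:,:,::-1])
```

```text
{'time': 10.375, 'position': [0.559, 0.1392, 0.1606], 'contact_force': [-0.0335, 0.3133, -0.2981], 'opening': 0.0011}
to corner, tool cm [ -0.04   4.56 -12.42]
5 top slopes [0.0004 0.0005] corner z rel centre mm 0.09 c 100.5 4826
5 scene slopes [-0.001  -0.0001] corner z rel centre mm -0.09 c 99.8 3013
```

View pics/c5.png

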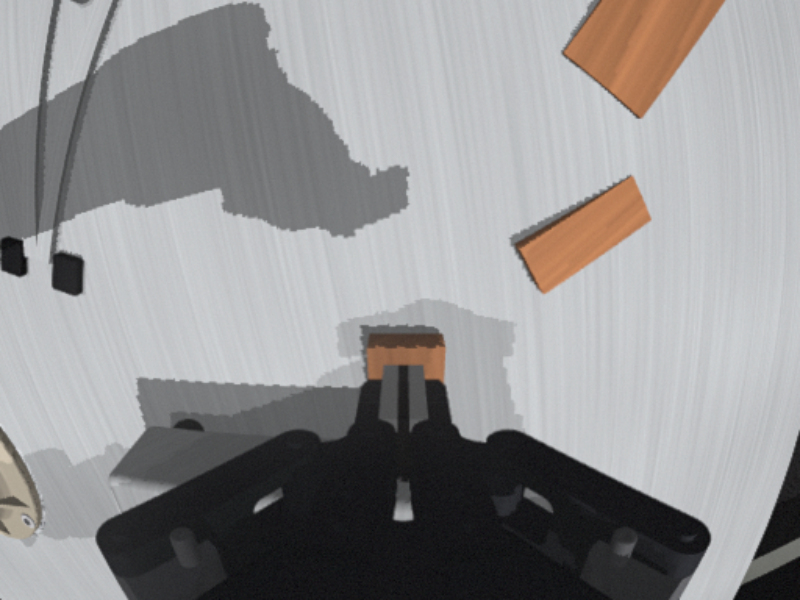

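The wedge is in place and square, with its back top edge at (367..445,347), and the warmer is level. Next I'll go over the corner and down.

Emit:
{"op": "send_rows", "data": {
  "steps": [
    [[0, 0, -3.1], [0, 0, 0], 1],
    [[0, 0, -3.1], [0, 0, 0], 1],
    [[0, 0, -3.1], [0, 0, 0], 1],
    [[0, 0, -3.1], [0, 0, 0], 1],
    [[0, 1.5, 0], [0, 0, 0], 1],
    [[0, 1.5, 0], [0, 0, 0], 1],
    [[0, 1.2, 0], [0, 0, 0], 1],
    [[0, 0, 0], [0, 0, 0], 1]
  ]
}}

```text
time: 11.52
position: [0.5389, 0.0169, 0.1177]
tcp_rot: [[0.988, -0.003, 0.157], [-0.157, -0.001, 0.988], [-0.003, -1.0, -0.001]]
contact_force: [-0.4, 0.2, -0.5]
opening: 0.0
```

Emit:
{"op": "send_rows", "data": {
  "steps": [
    [[0, 0.2, 0], [0, 0, 0], 1],
    [[0, 0.2, 0], [0, 0, 0], 1],
    [[0, 0.1, 0], [0, 0, 0], 1],
    [[0, 0.1, 0], [0, 0, 0], 1]
  ]
}}

```text
time: 12.02
position: [0.5399, 0.0161, 0.1134]
tcp_rot: [[0.987, 0.0, 0.158], [-0.158, 0.0, 0.987], [0.0, -1.0, 0.0]]
contact_force: [-0.3, 0.8, -0.1]
opening: 0.003
```

Emit:
{"op": "send_rows", "data": {
  "steps": [
    [[0, 0.1, 0], [0, 0, 0], 1],
    [[0, 0.1, 0], [0, 0, 0], 1]
  ]
}}

```text
time: 12.28
position: [0.5398, 0.016, 0.1113]
tcp_rot: [[0.987, -0.0, 0.158], [-0.158, 0.0, 0.987], [-0.0, -1.0, 0.0]]
contact_force: [-0.1, 0.4, -0.3]
opening: 0.004
```

Emit:
{"op": "send_rows", "data": {
  "steps": [
    [[0, 0.1, 0], [0, 0, 0], 1],
    [[0, 0.1, 0], [0, 0, 0], 1]
  ]
}}

```text
time: 12.52
position: [0.5398, 0.0161, 0.1092]
tcp_rot: [[0.987, -0.0, 0.158], [-0.158, -0.0, 0.987], [-0.0, -1.0, -0.0]]
contact_force: [0.6, -0.0, 0.3]
opening: -0.006
```

Emit:
{"op": "send_rows", "data": {
  "steps": [
    [[0, 0.1, 0], [0, 0, 0], 1]
  ]
}}

```text
time: 12.65
position: [0.5398, 0.0161, 0.1082]
tcp_rot: [[0.987, -0.0, 0.158], [-0.158, -0.0, 0.987], [-0.0, -1.0, -0.0]]
contact_force: [-0.6, -0.2, 0.2]
opening: 0.001
```

Emit:
{"op": "send_rows", "data": {
  "steps": [
    [[0, 0.1, 0], [0, 0, 0], 1]
  ]
}}

```text
time: 12.78
position: [0.5399, 0.0161, 0.1075]
tcp_rot: [[0.987, 0.0, 0.158], [-0.158, 0.0, 0.987], [0.0, -1.0, 0.0]]
contact_force: [-2.1, -0.0, 8.5]
opening: 0.0
```

Emit:
{"op": "send_rows", "data": {
  "steps": [
    [[0, 0.05, 0], [0, 0, 0], 1]
  ]
}}

```text
time: 12.9
position: [0.54, 0.0161, 0.1074]
tcp_rot: [[0.987, 0.0, 0.158], [-0.158, 0.0, 0.987], [0.0, -1.0, 0.0]]
contact_force: [-3.5, 0.6, 8.2]
opening: -0.005
```

Emit:
{"op": "send_rows", "data": {
  "steps": [
    [[0, 0.05, 0], [0, 0, 0], 1]
  ]
}}

```text
time: 13.02
position: [0.5401, 0.0161, 0.1073]
tcp_rot: [[0.987, 0.001, 0.158], [-0.158, 0.001, 0.987], [0.0, -1.0, 0.001]]
contact_force: [-5.2, 0.3, 12.2]
opening: 0.0
```

Emit:
{"op": "send_rows", "data": {
  "steps": [
    [[-0.05, 0.04, 0], [0, 0, 0], 1]
  ]
}}

```text
time: 13.15
position: [0.54, 0.0161, 0.1073]
tcp_rot: [[0.987, 0.002, 0.158], [-0.158, 0.001, 0.987], [0.002, -1.0, 0.001]]
contact_force: [-2.9, -0.1, 13.6]
opening: 0.003
```

Emit:
{"op": "send_rows", "data": {
  "steps": [
    [[0, 0, 0], [0, 0, 0], 1],
    [[0, 0, 0], [0, 0, 0], 1],
    [[0, 0, 0], [0, 0, 0], 1],
    [[0, 0, 0], [0, 0, 0], 1]
  ]
}}

```text
time: 13.65
position: [0.54, 0.0161, 0.1073]
tcp_rot: [[0.987, 0.002, 0.158], [-0.158, 0.001, 0.987], [0.002, -1.0, 0.001]]
contact_force: [-4.2, -0.1, 12.4]
opening: -0.001
```

Run:
```python
from h import *; from tilt import tilt
for n in('top','scene'): snap(n,n+'6')
tilt('6'); s=sense();print({k:np.round(s[k],4).tolist() for k in('time','position','contact_force')})
```

```text
6 top slopes [-0.0016  0.0087] corner z rel centre mm 0.77 c 100.7 3664
6 scene slopes [0.0012 0.0003] corner z rel centre mm 0.13 c 99.9 3011
{'time': 13.75, 'position': [0.54, 0.0161, 0.1073], 'contact_force': [-4.0352, -0.2513, 12.7505]}
```

A 12.7 N press is held and the corner does not sink: TCP z stays at 0.1073 and the scene view shows it level. I'll release, rise and move clear.

Emit:
{"op": "send_rows", "data": {
  "steps": [
    [[0, -0.1, 0], [0, 0, 0], 1],
    [[0, -0.2, 0], [0, 0, 0], 1],
    [[0, -0.5, 0], [0, 0, 0], 1],
    [[0, -2, 0], [0, 0, 0], 1],
    [[0, -4, 0], [0, 0, 0], 1],
    [[0, -5, 0], [0, 0, 0], 1],
    [[0, 0, 4], [0, 0, 0], 1],
    [[0, 0, 5], [0, 0, 0], 1],
    [[0, 0, 5], [0, 0, 0], 1],
    [[0, 0, 5], [0, 0, 0], 1],
    [[0, 0, 5], [0, 0, 0], 1],
    [[0, 0, 0], [0, 0, 0], 1]
  ]
}}

```text
time: 15.25
position: [0.5759, 0.259, 0.2227]
tcp_rot: [[0.989, -0.002, 0.15], [-0.15, 0.001, 0.989], [-0.002, -1.0, 0.001]]
contact_force: [-0.1, -0.6, -0.0]
opening: -0.001
```

Run:
```python
from h import *; from tilt import tilt
s=sense();print({k:np.round(s[k],4).tolist() for k in('time','position','contact_force')})
for n in('top','scene','wrist'): snap(n,n+'7')
tilt('0');tilt('7')
for tag,b in(('top7',(270,222,296,250)),('scene7',(210,170,234,192))):
    p,d,K,T=load(tag); m=(p[b[1]:b[3],b[0]:b[2]].max(2)<60).astype(np.uint8); n,l,st,c=cv2.connectedComponentsWithStats(m); i=1+np.argmax(st[1:,4]); print(tag,'knob px',(c[i]+b[:2]).round(2))
f=lambda q,b:cv2.resize(q[b[1]:b[1]+135,b[0]:b[0]+180],(400,300),interpolation=cv2.INTER_CUBIC)[:,:,::-1]
w=load('wrist7')[0]
cv2.imwrite('pics/c7.png',np.vstack([np.hstack([f(load('top7')[0],(170,140)),f(load('scene7')[0],(160,130))]),np.hstack([cv2.resize(w,(400,300))[:,:,::-1],f(load('top0')[0],(170,140))])]))
```

```text
{'time': 15.25, 'position': [0.5759, 0.259, 0.2227], 'contact_force': [-0.107, -0.619, -0.0261]}
0 top slopes [-0.001  -0.0012] corner z rel centre mm -0.21 c 100.4 4824
0 scene slopes [-0.0021 -0.0009] corner z rel centre mm -0.27 c 99.8 3007
7 top slopes [-0.0006 -0.0001] corner z rel centre mm -0.05 c 100.4 4829
7 scene slopes [-0.0001 -0.0008] corner z rel centre mm -0.1 c 99.9 3010
top7 knob px [282.08 235.92]
scene7 knob px [221.7  181.26]
```

View pics/c7.png

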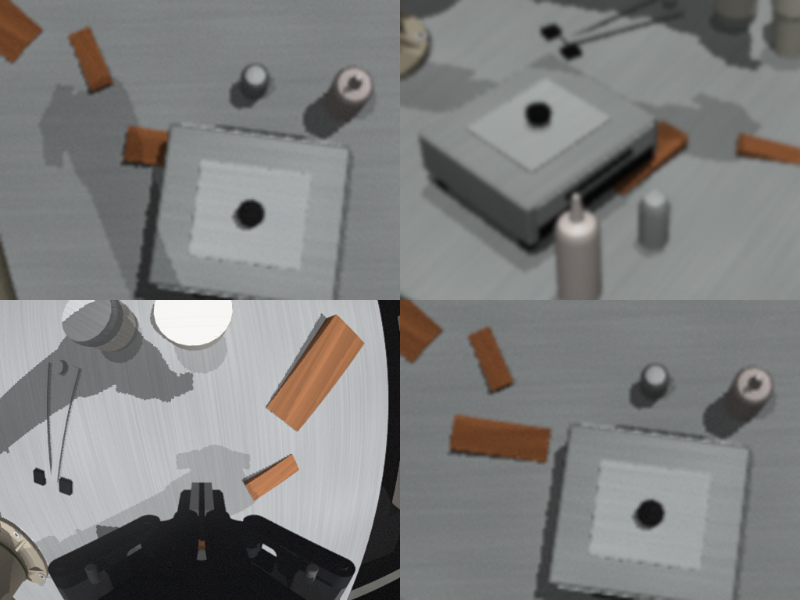

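The final pictures show the wedge under the warmer's (+x,+y) corner and the warmer's knob within 0.2 px of its start. The bystanders are unmoved and the arm is clear, so I'm handing the job in.

```bash
python3 -c "
from station import sign_off
print(sign_off())"
```

```text
the job is handed in; nothing more can be done
None
```

The warmer now stands level with the wedge snug under its short foot, and it did not rock when I pressed that corner. I handed the job in at about 15 s of the 58 s allowed.

- **Wedge:** I pushed the 140 × 50 mm wedge by its back face, thin end first. The push rose from about 1 N to 6.6 N within 0.6 mm of where the geometry said it should touch. It read 4.9 N at rest, slightly under the 5 N mark.
- **Press test:** I pressed the shut fingertips on the top at that corner with 12–13.6 N. The corner did not sink; fingertip height changed by only about 0.2 mm while loading. A sideways drag of 3–5 N showed on the fingertip during the press.
- **Last checks:** The top is level within about 0.1 mm at that corner, and the warmer's knob is within 0.2 px of where it started. In the final pictures the other things stand where they were, and the arm is clear with no contact force.
- **Readings that disagreed:**
  - A warmer outline from the scene camera alone was about 8 mm off the top view. Locating the knob in both views confirmed the top view, so I used that.
  - During the press, the top view's tilt reading (0.8 mm) was off, probably because the arm hid part of the warmer. The scene view showed it level.

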